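One stroke of the ratchet pellet press

TASK

Give the sample in the press with the yellow knob one stroke: raise its ram by the yellow knob, click by click, until it hangs by itself on the top notch with your hand off it, then push the yellow release paddle down and keep it down until the ram has sunk right on to the die, and let go. Leave the press with the blue knob as it is.

Things in the scene. Friction and masses are not known exactly. Their poses are not given: they have to be found in the camera images.
- yellow_knob (a point): Centre of the upright yellow knob (32 mm across, 36 mm high) on top of the target press's ram rail; 228 mm over the bench plus the ram's height. Its axes are the press's: z up, y from the rail out to the release paddle. Grey press fixed to the bench, base 120 (x) x 110 mm, crossbar top 144 mm up. Under the knob a 5 mm stem, then a 20 mm square rail; beside it nothing reaches above 190 mm.
- yellow_paddle (a point): Centre of the top of the yellow release paddle (34 x 34 x 6 mm), at rest 100 mm from the knob's axis along the press's y and 162 mm up, free below. Its lever pivots 76 mm inward. Pushed straight down 18 to 28 mm (3 to 4 N; stop at 31 mm) it pulls the pawl off the teeth, and the ram sinks by itself within a second. Let go, it springs back and the pawl catches the next tooth.
- yellow_ram (a joint): Height of the target press's ram in m: 0 = on the die, 0.064 = upper stop. Five teeth: the pawl holds it by itself at about 0.010, 0.020, 0.030, 0.040 and 0.050 (top notch). Raised a little past a notch (for the top one to 0.052 to 0.062) and let go, it settles on it. It slides straight up with 8 to 15 N and cannot go down while the pawl is in.
- blue_knob (a point): Centre of the blue knob of the other press, of the same build but with a blue knob and paddle, its ram parked on its second notch: to be left as it is.
Mind the look-alikes: they are no part of the job. What is shaped like the part that bears yellow_knob but pink or red is not meant.

How it is judged:
By the outcome, as a careful person would: the job done as asked, in the order asked, and still so for the second after the job is handed in, with the robot touching nothing.
It also fails if it takes over 42 s, if anything falls off the work surface, if the arm or the gripper's body presses on something with over 40 N, if the wrist force passes 120 N, or if a joint passes its speed limit or range.

ROBOT

A 6-joint arm with a two-finger parallel gripper is mounted at the origin on the work surface. World frame = base frame: x ahead of the robot, y to its left, z up, the work surface at z = 0. Lengths are in m, angles in rad, forces in N, time in s.
With the tool pointing down it reaches from about 0.35 to 0.775 m from the base axis. Payload 5.5 kg.
Tool frame: the origin (TCP) lies between the finger pads; the fingertips stand 8 mm ahead of it and the grasp point (between the pads) lies 11 mm behind it; z points along the fingers, y is the line along which they close (so a half turn about z gives the same grasp; the last joint's range is limited). The gripper opens to 85 mm and grips with 20 to 120 N. Pads are 22 mm wide; open, the fingers measure 114 mm over their backs; the gripper's body (76 mm by 85 mm) begins 54 mm behind the grasp point. The pads swing forward as they close: fully open they stand 13 mm farther back than shut.
Start: joints at [0.966, 0.313, 0.046, 1.304, 0, 1.431], TCP at [0.258, 0.514, 0.239] pointing down, gripper open.
Joint ranges: [-2.76, 2.76], [-0.86, 1.69], [-1.03, 1.26], [-2.2, 2.34], [-1.47, 1.5], [-3.14, 3.14]. Speed limits (rad/s): [2.57, 2.57, 3.14, 3.14, 3.14, 3.14].

INTERFACE

Orientations are given as a unit quaternion [w, x, y, z].
In Python, from workcell import status, vision, job gives the robot as it stands. The module is installed in compiled form; this text tells all that it offers.
- The arm moves only by the tool apply_moves, never from a script. Its argument "moves" is one flat list of numbers, 6 for each row, row after row: the shift along the world's x, y, z in units of 25 mm (1.0 is 25 mm), then the turn, a rotation vector about the world's x, y, z in rad. In form: [x, y, z, rx, ry, rz, x, y, z, rx, ry, rz, ...]. A call has 1 to 20 rows; each row is the pose to reach, as a shift and turn from the pose commanded when the call began; what a row does not reach only later rows make up. A row lasts 1/12 s, in which the tool goes at most 41.7 mm and 7.16 degrees, less where a joint would pass 70% of its speed; a pose out of reach is approached as far as the arm can. A call with a gripper value outside its range is refused whole. "claw" is the opening in per cent of the stroke, from 0 (shut) to 100 (fully open), set as the call begins (left out, the last holds). The fingers move at their own pace and stop on an object; "newtons" is the grip in N (left out, the last holds). Time passes only in rows, so rows that repeat a pose let the fingers close. It gives the time, the measured TCP pose, the force, the opening and the grip force at its end, in the units of the state.
- status.get_state(): the state, without advancing time (a new reading comes with each control period).
- vision.read_camera(name): name is "scene" or "top" or "wrist"; returns a dict with "image" (400x640x3 uint8, blue, green, red), "camera_matrix" (3x3 intrinsics, pixels), "camera_from_world" (4x4, takes a point from world to camera coordinates). Camera axes: x right, y down, z forward; pixel columns grow to the right and rows downward; lengths in m; the calibration is good to about 2 mm. A picture is of the moment at which its call begins. There is no depth.
- job.hand_in(): hands the job in; it is judged then, once.
The state is a dict: "clock": time; "joint_pos": joint angles; "qvel": joint speeds; "tau": joint torques, N m; "tcp_pos": TCP position; "orientation": TCP orientation; "wrist_force": force on the tool from outside, world axes, zero at the start; "ft_torque": the same for the moment, N m; "finger_gap": finger opening in m; "grip_force": force on a finger pad.
Only numpy, scipy, OpenCV 4.12 (cv2) and the standard library are available. Lean on these libraries where they do the work, as an engineer would, in place of code of your own. Each camera call takes 0.05 s, during which the arm holds its last target. There are 200 camera calls.

## Working session

There is one attempt and no reset: what is moved stays moved. The work goes in short steps, Python scripts to look and compute and a tool call to move; the robot and the scene stay as the last step left them, time stands still between calls to the robot, and variables do not carry over. Pictures are saved under pics/ and viewed, at most 10 in all, crops included, and the job is handed in when it is done.

Besides the shell and the picture viewer there is one more tool, called after "Emit:" by a JSON object that holds its "fn" and its "kwargs". apply_moves: Moves the arm, as the interface text tells. Its arguments: {"type":"object","properties":{"moves":{"type":"array","items":{"type":"number"}},"claw":{"type":"number"},"newtons":{"type":"number"}},"required":["moves"]}

```bash
mkdir -p pics
python3 - <<'E'
from workcell import status, vision
import cv2,json
print(status.get_state())
for n in("scene","top"):
    r=vision.read_camera(n); cv2.imwrite(f"pics/{n}0.png",r["image"]); print(n,r["camera_matrix"],r["camera_from_world"])
E
```

```text
{'clock': 0.0, 'joint_pos': array([9.66414865e-01, 3.13986982e-01, 4.49687775e-02, 1.30357956e+00,
       1.81785645e-05, 1.43117978e+00]), 'qvel': array([ 8.82139271e-04,  4.35349338e-05, -1.20603247e-03,  2.73174452e-04,
       -9.79059017e-04, -1.11437924e-03]), 'tau': array([ 1.10444998e-04, -4.80630040e+01,  2.98531723e+01,  1.92882505e-02,
        2.04277802e-05,  3.80930965e-05]), 'tcp_pos': array([0.25745223, 0.51359294, 0.23841231]), 'orientation': array([-3.35859805e-04,  2.30296508e-01,  9.73120089e-01, -8.35809128e-04]), 'wrist_force': array([-0.80913698,  0.23106794, -0.57480482]), 'ft_torque': array([-0.04800849,  0.00510323,  0.00502215]), 'grip_force': 0.0, 'finger_gap': 0.08559772162469181}
scene [[514.65632485   0.         321.29384059]
 [  0.         514.65632485 196.59542786]
 [  0.           0.           1.        ]] [[ 0.28307865  0.95907593 -0.00631234 -0.1107123 ]
 [ 0.57180457 -0.17404916 -0.80171468 -0.11439907]
 [-0.77000391  0.22333889 -0.5976736   1.4439134 ]
 [ 0.          0.          0.          1.        ]]
top [[473.98893418   0.         323.12509991]
 [  0.         473.98893418 195.70446668]
 [  0.           0.           1.        ]] [[ 7.40453208e-03 -9.99972454e-01  5.14040301e-04 -2.71918193e-02]
 [-9.86218633e-01 -7.38765276e-03 -1.65282278e-01  4.35413771e-01]
 [ 1.65281522e-01  7.16881806e-04 -9.86246168e-01  1.24091099e+00]
 [ 0.00000000e+00  0.00000000e+00  0.00000000e+00  1.00000000e+00]]
```

View pics/scene0.png

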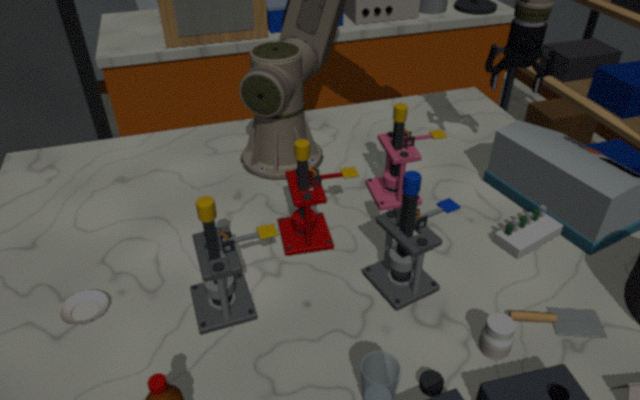

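View pics/top0.png

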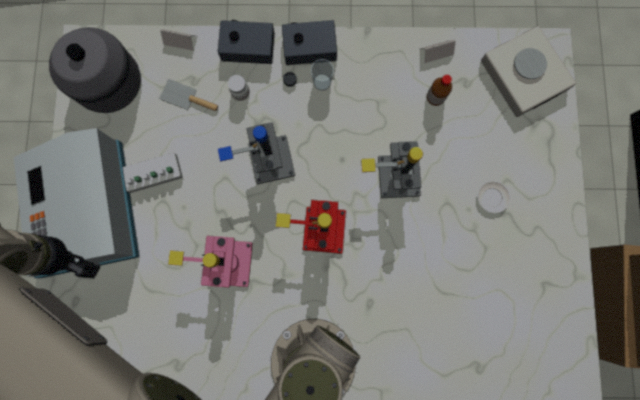

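The target is the grey press with a yellow knob: knob at scene (206,209) and top (415,155), paddle at scene (266,232) and top (368,165). The pink and red presses with yellow knobs are decoys. Next I'll get colour centroids in those windows and triangulate.

```bash
cat > h.py <<'E'
import numpy as np,cv2
from workcell import vision,status
def seg(im,box):
    x0,y0,x1,y1=box; c=cv2.cvtColor(im[y0:y1,x0:x1],cv2.COLOR_BGR2HSV)
    m=cv2.inRange(c,(18,120,60),(35,255,255))
    n,l,s,ce=cv2.connectedComponentsWithStats(m); k=1+np.argmax(s[1:,4])
    return ce[k]+[x0,y0],s[k]+np.array([x0,y0,0,0,0])
def tri(rs,ps):
    P=[r["camera_matrix"]@r["camera_from_world"][:3] for r in rs]
    X=cv2.triangulatePoints(P[0],P[1],np.float64(ps[0]).reshape(2,1),np.float64(ps[1]).reshape(2,1))[:,0]
    X/=X[3]
    e=[(p@X)[:2]/(p@X)[2]-q for p,q in zip(P,ps)]
    return X[:3],np.round(e,1)
def pix(r,X):
    v=r["camera_matrix"]@(r["camera_from_world"]@np.r_[X,1])[:3]; return v[:2]/v[2]
E
python3 - <<'E'
from h import *
rs=[vision.read_camera(n) for n in("scene","top")]
for nm,b in(("knob",[(190,190,222,226),(405,140,430,163)]),("paddle",[(250,218,282,244),(355,152,380,175)])):
    q=[seg(r["image"],x) for r,x in zip(rs,b)]
    print(nm,q,*tri(rs,[a[0] for a in q]))
for i,(r,b) in enumerate(zip(rs,[(180,180,300,330),(340,130,440,205)])):
    x0,y0,x1,y1=b; cv2.imwrite(f"pics/crop{i}.png",cv2.resize(r["image"][y0:y1,x0:x1],None,fx=4 if i==0 else 6,fy=4 if i==0 else 6,interpolation=cv2.INTER_CUBIC))
E
```

```text
knob [(array([205.68571429, 208.81428571]), array([196, 196,  20,  27, 420])), (array([414.64935065, 154.12337662]), array([408, 147,  14,  15, 154]))] [ 0.49998122 -0.2331568   0.23894507] [[-0.1 -0. ]
 [-0.1 -0. ]]
paddle [(array([266.60425532, 231.19574468]), array([257, 224,  21,  16, 235])), (array([367.83116883, 164.77272727]), array([362, 159,  13,  13, 154]))] [ 0.49298299 -0.13324486  0.15905521] [[-0.1  0. ]
 [-0.1 -0. ]]
```

View pics/crop0.png

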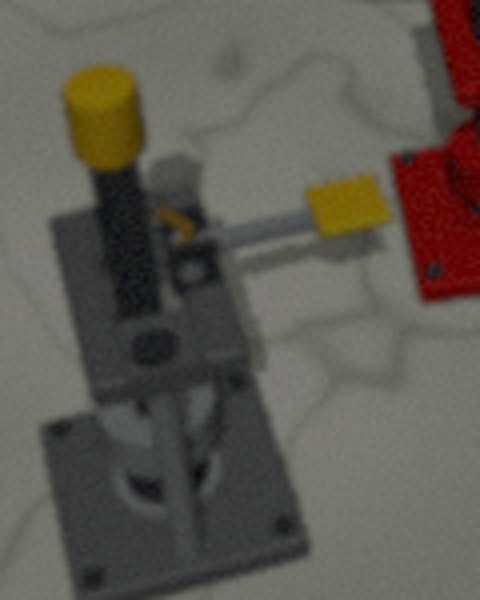

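View pics/crop1.png

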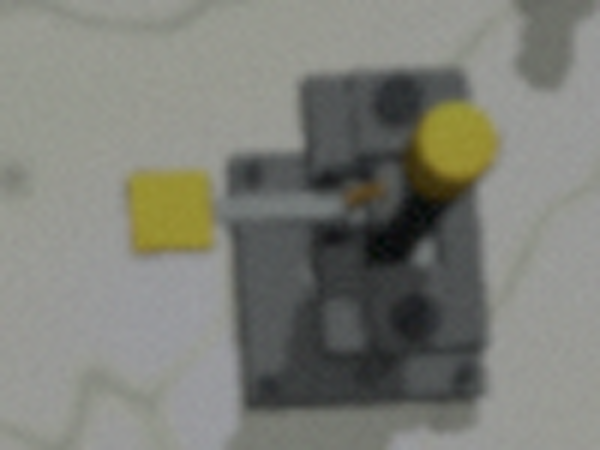

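Both points match the given sizes: the knob-to-paddle distance is 100.2 mm, and the paddle mid-height is 0.159 (expected 0.162 − 0.003). The knob at 0.239 puts the ram at about 0.010, the first notch. I'll go up and across to the knob. The knob is round, so no turn is needed.

Emit:
{"fn": "apply_moves", "kwargs": {"moves": [0,0,1.6,0,0,0,0,0,3.2,0,0,0,0,0,4.8,0,0,0,9.7,-29.9,4.8,0,0,0,9.7,-29.9,4.8,0,0,0,9.7,-29.9,4.8,0,0,0,9.7,-29.9,4.8,0,0,0,9.7,-29.9,4.8,0,0,0,9.7,-29.9,4.8,0,0,0,9.7,-29.9,4.8,0,0,0,9.7,-29.9,4.8,0,0,0,9.7,-29.9,4.8,0,0,0,9.7,-29.9,4.8,0,0,0,9.7,-29.9,4.8,0,0,0,9.7,-29.9,4.8,0,0,0,9.7,-29.9,4.8,0,0,0,9.7,-29.9,4.8,0,0,0,9.7,-29.9,4.8,0,0,0,9.7,-29.9,4.8,0,0,0,9.7,-29.9,4.8,0,0,0], "claw": 100}}

```text
clock: 1.87
tcp_pos: [0.4764, -0.1619, 0.3593]
orientation: [0.0, 0.231, 0.973, 0.0]
wrist_force: [0.4, 0.2, 0.5]
finger_gap: 0.0857
grip_force: 0.0
```

Emit:
{"fn": "apply_moves", "kwargs": {"moves": [0.94,-2.85,0,0,0,0,0.94,-2.85,0,0,0,0,0.94,-2.85,0,0,0,0,0.94,-2.85,0,0,0,0]}}

```text
clock: 2.2
tcp_pos: [0.4998, -0.2327, 0.3578]
orientation: [-0.001, 0.232, 0.973, 0.001]
wrist_force: [0.7, 0.1, -1.0]
finger_gap: 0.0853
grip_force: 0.0
```

Run:
```python
from h import *
s=status.get_state(); print(s["tcp_pos"],s["joint_pos"])
r=vision.read_camera("wrist"); T=np.linalg.inv(r["camera_from_world"]); print("cam at",T[:3,3])
cv2.imwrite("pics/w1.png",r["image"]); print(pix(r,[.500,-.2332,.257]),pix(r,[.493,-.1332,.162]))
h=cv2.cvtColor(r["image"],cv2.COLOR_BGR2HSV); m=cv2.inRange(h,(18,120,50),(35,255,255))
n,l,st,c=cv2.connectedComponentsWithStats(m)
for i in range(1,n):
    if st[i,4]>300: print(st[i],c[i])
```

```text
[ 0.49983384 -0.23270583  0.35782843] [-5.81441836e-01  2.68064632e-01  2.72327472e-01  1.57757022e+00
  1.97758896e-04 -1.13616873e-01]
cam at [ 0.43097071 -0.19840703  0.49270786]
[323.19079304 209.38918785] [416.03040677 124.92009937]
[ 393  101   45   47 1239] [414.95318805 123.83131558]
[ 302  176   42   50 1643] [322.33779671 200.77419355]
```

View pics/w1.png

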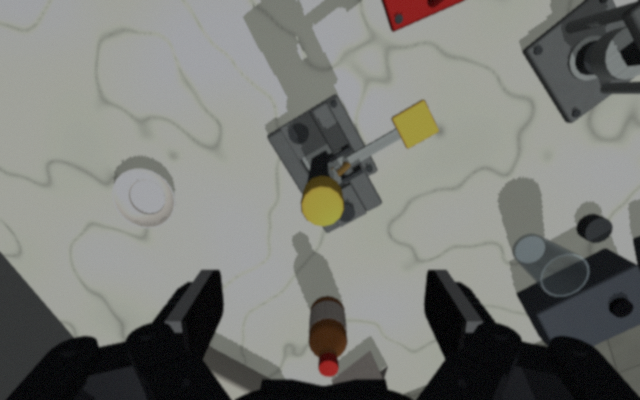

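The wrist view confirms it: the knob is at (322,201) and the paddle at (415,124), both within about 2 mm of prediction. I'll descend and grip.

Emit:
{"fn": "apply_moves", "kwargs": {"moves": [0,0,-1.5,0,0,0,0,0,-3.0,0,0,0,0,0,-4.2,0,0,0,0,0,-5.15,0,0,0,0,0,-5.15,0,0,0,0,0,-5.15,0,0,0]}}

```text
clock: 2.75
tcp_pos: [0.4989, -0.2291, 0.2305]
orientation: [-0.001, 0.229, 0.973, 0.0]
wrist_force: [0.8, -0.2, 0.6]
finger_gap: 0.0855
grip_force: 0.0
```

Emit:
{"fn": "apply_moves", "kwargs": {"moves": [0,0,0,0,0,0,0,0,0,0,0,0,0,0,0,0,0,0,0,0,0,0,0,0,0,0,0,0,0,0,0,0,0,0,0,0,0,0,0,0,0,0,0,0,0,0,0,0,0,0,0,0,0,0,0,0,0,0,0,0], "claw": 0, "newtons": 60}}

```text
clock: 3.58
tcp_pos: [0.4995, -0.2335, 0.2326]
orientation: [0.001, 0.231, 0.973, -0.003]
wrist_force: [-5.3, -5.4, 6.3]
finger_gap: 0.031
grip_force: 58.8
```

Gripped (gap 31 mm). Now the first click, up 12 mm slowly.

Emit:
{"fn": "apply_moves", "kwargs": {"moves": [0,0,0.1,0,0,0,0,0,0.2,0,0,0,0,0,0.3,0,0,0,0,0,0.4,0,0,0,0,0,0.5,0,0,0,0,0,0.5,0,0,0,0,0,0.5,0,0,0]}}

```text
clock: 4.17
tcp_pos: [0.4995, -0.2335, 0.2432]
orientation: [-0.0, 0.231, 0.973, -0.002]
wrist_force: [-2.2, -7.0, -4.2]
finger_gap: 0.031
grip_force: 61.9
```

```bash
cat > k.py <<'E'
from h import *
rs=[vision.read_camera(n) for n in("scene","top")]
import sys
print(status.get_state()["wrist_force"])
for r,b in zip(rs,[(185,160,225,226),(400,110,440,165)]):
    try: print(seg(r["image"],b))
    except Exception as e: print(e)
cv2.imwrite("pics/s_%s.png"%sys.argv[1],cv2.resize(rs[0]["image"][130:330,150:310],None,fx=3,fy=3,interpolation=cv2.INTER_CUBIC))
E
python3 k.py a
```

```text
[-1.81160368 -7.52521556 -4.50061593]
(array([203.17322835, 203.87401575]), array([194, 191,  19,  27, 381]))
attempt to get argmax of an empty sequence
```

Emit:
{"fn": "apply_moves", "kwargs": {"moves": [0,0,0.1,0,0,0,0,0,0.2,0,0,0,0,0,0.3,0,0,0,0,0,0.4,0,0,0,0,0,0.4,0,0,0,0,0,0.5,0,0,0,0,0,0.6,0,0,0,0,0,0.7,0,0,0,0,0,0.8,0,0,0,0,0,0.8,0,0,0,0,0,0.8,0,0,0]}}

```text
clock: 5.18
tcp_pos: [0.4995, -0.2335, 0.2632]
orientation: [-0.0, 0.231, 0.973, -0.002]
wrist_force: [-2.4, -7.7, -1.1]
finger_gap: 0.0306
grip_force: 62.1
```

Emit:
{"fn": "apply_moves", "kwargs": {"moves": [0,0,0.1,0,0,0,0,0,0.2,0,0,0,0,0,0.3,0,0,0,0,0,0.4,0,0,0,0,0,0.5,0,0,0,0,0,0.6,0,0,0,0,0,0.64,0,0,0,0,0,0.64,0,0,0,0,0,0.64,0,0,0]}}

```text
clock: 5.93
tcp_pos: [0.4994, -0.2335, 0.2788]
orientation: [-0.0, 0.231, 0.973, -0.002]
wrist_force: [-1.1, -7.7, -5.0]
finger_gap: 0.0305
grip_force: 61.7
```

```bash
python3 k.py b
```

```text
[-1.88598213 -6.78335091 -5.18105102]
(array([199.98984772, 186.65736041]), array([191, 174,  19,  27, 394]))
attempt to get argmax of an empty sequence
```

View pics/s_b.png

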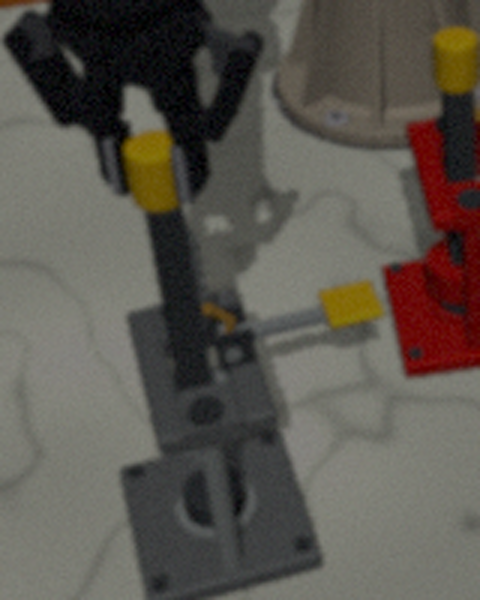

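The ram is up, with the knob at crop (152,172). Now I'll open, retreat straight up and measure.

Emit:
{"fn": "apply_moves", "kwargs": {"moves": [0,0,0,0,0,0,0,0,0,0,0,0,0,0,0,0,0,0,0,0,0,0,0,0,0,0,0,0,0,0,0,0,0,0,0,0,0,0,0,0,0,0,0,0,0,0,0,0,0,0,0.8,0,0,0,0,0,2.0,0,0,0,0,0,3.2,0,0,0,0,0,3.2,0,0,0], "claw": 100}}

```text
clock: 7.03
tcp_pos: [0.5011, -0.2317, 0.365]
orientation: [0.004, 0.23, 0.973, -0.001]
wrist_force: [0.3, 0.6, 1.3]
finger_gap: 0.0858
grip_force: 0.0
```

```bash
cat > z.py <<'E'
from h import *
from scipy.optimize import minimize_scalar
import sys
r=vision.read_camera("scene")
c,s=seg(r["image"],(185,160,225,228)); print(c,s)
print("knob z",minimize_scalar(lambda z:np.sum((pix(r,[.5,-.2332,z])-c)**2),bounds=(.2,.32),method="bounded").x, status.get_state()["tcp_pos"])
E
python3 z.py
```

```text
[202.25877193 189.40789474] [192 176  21  28 456]
knob z 0.2791131411140233 [ 0.50099059 -0.23165927  0.36245625]
```

The knob is at 0.279, exactly 40 mm (4 notches) above the start, so the ram is hanging on the top notch. Now I'll shift over the paddle, close the fingers, and turn −60° so the wide side of the gripper and its camera stay clear of the knob.

Emit:
{"fn": "apply_moves", "kwargs": {"moves": [-0.28,1.4,0,0,0,-0.12,-0.28,2.8,0,0,0,-0.24,-0.28,4.03,0,0,0,-0.36,-0.28,4.03,0,0,0,-0.48,-0.28,4.03,0,0,0,-0.6,-0.28,4.03,0,0,0,-0.72,-0.28,4.03,0,0,0,-0.84,-0.28,4.03,0,0,0,-0.96,-0.28,4.03,0,0,0,-1.04,-0.28,4.03,0,0,0,-1.04,-0.28,4.03,0,0,0,-1.04,-0.28,4.03,0,0,0,-1.04], "claw": 0}}

```text
clock: 8.08
tcp_pos: [0.4927, -0.1301, 0.3585]
orientation: [-0.0, 0.683, 0.731, -0.0]
wrist_force: [0.3, -0.8, -0.8]
finger_gap: 0.0002
grip_force: 0.0
```

```bash
python3 z.py
python3 - <<'E'
from h import *
r=vision.read_camera("wrist"); print(pix(r,[.493,-.1332,.162]))
h=cv2.cvtColor(r["image"],cv2.COLOR_BGR2HSV); m=cv2.inRange(h,(18,120,50),(35,255,255))
n,l,st,c=cv2.connectedComponentsWithStats(m)
for i in range(1,n):
    if st[i,4]>200: print(st[i],c[i])
s=status.get_state();print(s["finger_gap"],s["orientation"])
E
```

```text
[202.26057906 189.61915367] [192 177  21  27 449]
knob z 0.27869984165962824 [ 0.49274045 -0.13018744  0.35866661]
[323.06281199 181.03575058]
[  86   11   82   55 3060] [122.10849673  37.96993464]
[ 306  165   34   33 1076] [322.54925651 180.8197026 ]
[315 349  17  33 453] [323.29580574 365.98675497]
0.0003642317719210666 [-1.62397252e-04  6.82934878e-01  7.30479243e-01 -2.46199868e-05]
```

Emit:
{"fn": "apply_moves", "kwargs": {"moves": [0,-0.1,-1.5,0,0,0,0,-0.1,-3,0,0,0,0,-0.1,-4.5,0,0,0,0,-0.1,-6,0,0,0,0,-0.1,-6.8,0,0,0,0,-0.1,-7.0,0,0,0,0,-0.1,-7.0,0,0,0]}}

```text
clock: 8.77
tcp_pos: [0.4917, -0.1323, 0.1827]
orientation: [-0.002, 0.683, 0.73, -0.001]
wrist_force: [0.2, -0.3, 0.4]
finger_gap: 0.0001
grip_force: 0.0
```

Emit:
{"fn": "apply_moves", "kwargs": {"moves": [0,0,-0.3,0,0,0,0,0,-0.6,0,0,0,0,0,-0.9,0,0,0,0,0,-1.2,0,0,0,0,0,-1.5,0,0,0,0,0,-1.54,0,0,0,0,0,-1.54,0,0,0,0,0,-1.54,0,0,0,0,0,-1.54,0,0,0,0,0,-1.54,0,0,0,0,0,-1.54,0,0,0,0,0,-1.54,0,0,0,0,0,-1.54,0,0,0,0,0,-1.54,0,0,0,0,0,-1.54,0,0,0,0,0,-1.54,0,0,0,0,0,-1.54,0,0,0,0,0,-1.54,0,0,0,0,0,-1.54,0,0,0,0,0,-1.54,0,0,0]}}

```text
clock: 10.43
tcp_pos: [0.4928, -0.1327, 0.1456]
orientation: [-0.0, 0.683, 0.73, 0.0]
wrist_force: [0.3, 1.2, 3.0]
finger_gap: 0.0001
grip_force: 1.3
```

```bash
sed -i 's/160,225,228/160,232,245/' z.py; python3 z.py; python3 k.py c
```

```text
[206.44282238 213.27493917] [197 201  20  26 411]
knob z 0.22934686615957037 [ 0.49283143 -0.13269266  0.14553974]
[0.4277299  1.11469854 2.00787964]
(array([206.39408867, 213.00492611]), array([197, 201,  20,  25, 406]))
(array([413.73125, 155.5375 ]), array([407, 148,  15,  16, 160]))
```

View pics/s_c.png

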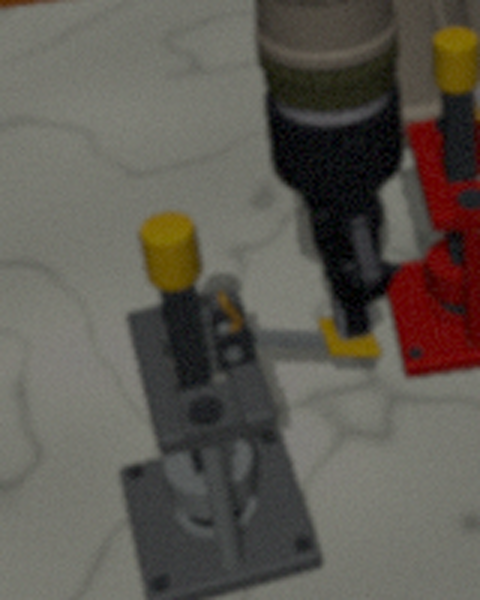

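The ram is down: the knob sits at crop (170,250), z = 0.229, which is 50 mm below the top notch. I'll hold a little longer, then let go and retreat.

Emit:
{"fn": "apply_moves", "kwargs": {"moves": [0,0,0,0,0,0,0,0,0,0,0,0,0,0,0,0,0,0,0,0,0,0,0,0,0,0,0,0,0,0,0,0,0,0,0,0,0,0,0.5,0,0,0,0,0,1.0,0,0,0,0,0,1.6,0,0,0,0,0,3,0,0,0,0,0,4.5,0,0,0,0,0,6,0,0,0,0,0,7,0,0,0,0,0,7,0,0,0,0,0,7,0,0,0,0,0,7,0,0,0]}}

```text
clock: 11.92
tcp_pos: [0.4924, -0.1328, 0.3194]
orientation: [-0.001, 0.683, 0.73, -0.0]
wrist_force: [-0.2, 0.7, -0.9]
finger_gap: -0.0002
grip_force: 0.0
```

```bash
python3 z.py; python3 k.py d
python3 - <<'E'
from h import *
rs=[vision.read_camera(n) for n in("scene","top")]
q=[seg(r["image"],x)[0] for r,x in zip(rs,[(250,218,282,244),(355,152,380,175)])]
print("paddle",q,tri(rs,q)[0])
E
```

```text
[206.43614458 213.31566265] [197 201  20  26 415]
knob z 0.2292641327524942 [ 0.4921388  -0.13262873  0.31888721]
[ 0.24675158 -0.43814565 -0.11974593]
(array([206.48402948, 213.06879607]), array([197, 201,  20,  25, 407]))
(array([416.37037037, 156.08641975]), array([413, 149,   8,  15,  81]))Traceback (most recent call last):
  File "<stdin>", line 3, in <module>
  File "h.py", line 6, in seg
    n,l,s,ce=cv2.connectedComponentsWithStats(m); k=1+np.argmax(s[1:,4])
                                                      ~~~~~~~~~^^^^^^^^^
    return _wrapfunc(a, 'argmax', axis=axis, out=out, **kwds)
    return bound(*args, **kwds)
ValueError: attempt to get argmax of an empty sequence
```

The ram stays on the die with the arm clear; the error was only the gripper hiding the paddle from the top camera. Handing in.

```bash
python3 -c "
from workcell import job
print(job.hand_in())"
```

```text
the job is handed in; nothing more can be done
None
```

The yellow-knob press got its one stroke and the job is handed in: I raised the ram to the top notch, where it hung by itself, then lowered it on to the die with the paddle and let go; the blue press was not touched.

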